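# Set the stop and tip three bushes into line in a V-trough

### The arm

A 6-joint arm with a two-finger parallel gripper is mounted at the origin on a cart in front of the work surface, level with it; the furniture and walls round the work are solid. World frame = base frame: x ahead of the robot, y to its left, z up, the work surface at z = 0. Lengths are in m, angles in degrees, forces in N, time in s.
With the tool pointing down it reaches from about 0.25 to 0.725 m from the base axis. Payload 9.7 kg.
Tool frame: the origin (TCP) lies midway between the tips of the shut fingers; the grasp point (between the pads) lies 19 mm behind it; z points along the fingers, y is the line along which they close (so a half turn about z gives the same grasp; the last joint's range is limited). The gripper opens to 85 mm and grips with 20 to 120 N. Pads are 22 mm wide; open, the fingers measure 114 mm over their backs; the gripper's body (76 mm by 85 mm) begins 54 mm behind the grasp point. The pads swing forward as they close: fully open they stand 13 mm farther back than shut.
Start: joints at [68.87, 4.979, 10.078, 95.1, 0, 90], TCP at [0.198, 0.513, 0.198] pointing down, gripper open.
Joint ranges: [-179.16, 179.16], [-48.56, 103.87], [-65.8, 70.77], [-126.05, 130.52], [-82.76, 87.17], [-180, 180]. Speed limits (degrees/s): [127.2, 127.2, 147.25, 180, 180, 180].

### API

Orientations are given as [roll, pitch, yaw] about the fixed x, y, z axes, in that order (R = Rz(yaw) Ry(pitch) Rx(roll)).
In Python, from workcell import * gives the robot as it stands.
- The arm moves only by the tool servo_tool, never from a script. Its argument "moves" is a list of rows, each a list of 4 numbers: the shift along the world's x, y, z in cm, then the turn about the world's z in rad. A call has 1 to 20 rows; each row is the pose to reach, as a shift and turn from the pose commanded when the call began; what a row does not reach only later rows make up. A row lasts 1/12 s, in which the tool goes at most 41.7 mm and 7.16 degrees, less where a joint would pass 70% of its speed; a pose out of reach is approached as far as the arm can. A call with a gripper value outside its range is refused whole. "claw" is the closure, from 0 (fully open) to 1 (shut), set as the call begins (left out, the last holds). The fingers move at their own pace and stop on an object; "force" is the grip in N (left out, the last holds). Time passes only in rows, so rows that repeat a pose let the fingers close. It gives the time, the measured TCP pose, the force, the opening and the grip force at its end, in the units of the state.
- get_obs(): the state, without advancing time (a new reading comes with each control period).
- camera(name): name is "scene" or "top" or "wrist"; returns the picture (400x640x3 uint8, red, green, blue); there is no depth.
- get_calibration(name): a dict with "fx", "fy", "cx", "cy" (pixels), "rvec" (rotation vector, rad) and "tvec" (3), from world to camera coordinates, as OpenCV has them; the wrist camera has in their place "tool_from_camera" (4x4, takes a point from camera to tool coordinates, whose origin is the TCP and whose axes are the flange's). Camera axes: x right, y down, z forward; pixel columns grow to the right and rows downward; lengths in m; the calibration is good to about 2 mm. A picture is of the moment at which its call begins: read the wrist's pose just before it. get_calibration takes no time and is no camera call.
- job_done(): hands the job in; it is judged then, once.
The state is a dict: "time": time; "q": joint angles; "qd": joint speeds; "joint_efforts": joint torques, N m; "ee_pos": TCP position; "tcp_rot": TCP orientation; "wrist_force": force on the tool from outside, world axes, zero at the start; "torque": the same for the moment, N m; "opening": finger opening in m; "grasp_force": force on a finger pad.
Only numpy, scipy, OpenCV 4.12 (cv2) and the standard library are available. Lean on these libraries where they do the work, as an engineer would, in place of code of your own. Each camera call takes 0.05 s, during which the arm holds its last target. There are 200 camera calls.

### The job

First lift the yellow stop out of its notch, shift it along the V-trough and drop it fully home in the notch beside the red post. Then tip the blue tray by its bar so that the three bushes roll into the trough, let the tray sink back down, and push the bushes along the fold until they lie in one closed-up line against the stop, without disturbing the green tin, the flat tin or the pine block.

Things in the scene. Friction and masses are not known exactly. Their poses are not given: they have to be found in the camera images.
- trough: fixed steel V-trough on a grey base plate on legs. Origin below the fold under the plate, 45 mm above the bench (all trough z from here); y along the fold, x across it toward the tray (away from the robot). Open-ended, y = -229 to +117 mm; fold line at z = 20; legs rise at 45 degrees to x = +-40, z = 60 mm; near leg has a fence up to z = 76 at x = -42, for y = -69 to +117.
- rails (a point): point on the fold at the nearest notch pair (trough y = -100, z = 20 mm). Two aluminium comb rails, trough x = +-44 to 56 mm, have four pairs of notches at y = -100, -134, -168, -202 mm: 14 mm wide, floor at z = 42 mm; teeth between them 20 mm wide with 45-degree roof tops up to z = 64 mm, which guide a part in
- stop: loose yellow plate straddling the trough, 112 mm across (x), 10 mm thick (y), 0.2 kg. Origin midway between the undersides of its legs, at trough z = 42 mm when seated; axes as the trough's. Black grip tab 36 mm wide (x), 10 mm thick (y), 35 to 73 mm above the origin: grip across the thickness. Starts in the notch at y = -202; lift 25 mm or more to clear the teeth; 2 mm play in a notch
- tag_red: red post 16x16x40 mm, fixed beside the near rail at trough x = -67 mm, level with the middle of the notch where the stop is wanted (y = -100, -134 or -168 mm). White posts stand at the two others. Origin under its centre, axes as the trough's
- tray (a joint): tilt of the blue 3-lane tray: 0 at rest, 0.85 rad fully tipped to the trough. Hinge along the trough's far edge (trough x = 42, z = 68 mm). Tray 150 mm long, lanes 46 mm wide at y = -49, 0, 49 mm. Floor slopes 6 degrees back at rest: bushes roll out beyond 0.1 rad, all are out by about 0.5. Sinks back in about 1 s when let go
- tray_bar (a point): middle of the tray's level round bail bar, 10 mm thick, 138 mm long, parallel to the fold; at rest at trough x = 118.5, y = 0, z = 145 mm. Pushed toward the trough (-x) with about 4 N it tips the tray, turning with it about the hinge: at 0.6 rad it is at x = 62, z = 175 mm
- bush_aluminium: silver aluminium coloured round bush, solid, 28 mm in diameter, 40 mm long, 70 g; origin at its centre, y along its axis. Starts in one lane of the tray, axis parallel to the fold; lying in the fold its centre is at trough z = 40 mm
- bush_brass: yellow brass coloured round bush, solid, 28 mm in diameter, 40 mm long, 70 g; origin at its centre, y along its axis. Starts in one lane of the tray, axis parallel to the fold; lying in the fold its centre is at trough z = 40 mm
- bush_copper: reddish copper coloured round bush, solid, 28 mm in diameter, 40 mm long, 70 g; origin at its centre, y along its axis. Starts in one lane of the tray, axis parallel to the fold; lying in the fold its centre is at trough z = 40 mm
- tin_small: green tin, 57 mm across, 72 mm tall, a loose bystander; origin under its centre (leave it alone)
- flat_tin: low food tin with a fruit picture, 86 mm across, 40 mm tall, a loose bystander; origin under its centre (leave it alone)
- pine_block: pine offcut 60x130x40 mm, a loose bystander; origin under its centre (leave it alone)

How it is judged (in metres and radians):
On the way, in this order (a step that is already met when the one before it is completed fails the run):
1. the stop stands fully home in the notch beside the red post (y of stop in the frame of tag_red between -0.005 and 0.005 m and x of stop in the frame of trough between -0.006 and 0.006 m and z of stop in the frame of trough between 0.038 and 0.046 m and angle between stop's own z axis and vertical below 0.15 rad), for 0.2 s.
2. all three bushes lie in the fold, tipped in by the tray, which is still raised (x of bush_aluminium in the frame of trough between -0.005 and 0.005 m and z of bush_aluminium in the frame of trough between 0.034 and 0.045 m and angle between the y axis of each of bush_aluminium, bush_brass, bush_copper and the y axis of trough, either way round below 0.15 rad and x of bush_brass in the frame of trough between -0.005 and 0.005 m and z of bush_brass in the frame of trough between 0.034 and 0.045 m and x of bush_copper in the frame of trough between -0.005 and 0.005 m and z of bush_copper in the frame of trough between 0.034 and 0.045 m and value of joint tray above 0.1 rad), for 0.1 s.
3. the bushes lie in one closed-up line against the stop (x of bush_aluminium in the frame of trough between -0.005 and 0.005 m and z of bush_aluminium in the frame of trough between 0.034 and 0.045 m and angle between the y axis of each of bush_aluminium, bush_brass, bush_copper and the y axis of trough, either way round below 0.15 rad and x of bush_brass in the frame of trough between -0.005 and 0.005 m and z of bush_brass in the frame of trough between 0.034 and 0.045 m and x of bush_copper in the frame of trough between -0.005 and 0.005 m and z of bush_copper in the frame of trough between 0.034 and 0.045 m and y of bush_aluminium in the frame of stop between 0.02 and 0.115 m and y of bush_brass in the frame of stop between 0.02 and 0.115 m and y of bush_copper in the frame of stop between 0.02 and 0.115 m), for 0.2 s.
At the end, for the whole second after the job is handed in: Stop upright in the notch beside the red post (within 5 mm, legs within 4 mm of its floor); all bushes at rest in the fold (within 5 mm, 0.15 rad), on the tray side of the stop, centres less than 115 mm from its middle (at most 10 mm of gaps in all); tray down (under 0.06 rad) (all of step 1 and all of step 3 and value of joint tray below 0.06 rad and linear speed of each of bush_aluminium, bush_brass, bush_copper below 0.02 m/s); the robot touches nothing.
It fails at once if the tin small is moved more than 25 mm (distance of tin_small from where it was at the start of the episode above 0.025 m).
It fails at once if the flat tin is moved more than 25 mm (distance of flat_tin from where it was at the start of the episode above 0.025 m).
It fails at once if the pine block is moved more than 25 mm (distance of pine_block from where it was at the start of the episode above 0.025 m).
It also fails if it takes over 54 s, if anything falls off the work surface, if the arm or the gripper's body presses on something with over 40 N, if the wrist force passes 120 N, or if a joint passes its speed limit or range.

## Working session

There is one attempt and no reset: what is moved stays moved. The work goes in short steps, Python scripts to look and compute and a tool call to move; the robot and the scene stay as the last step left them, time stands still between calls to the robot, and variables do not carry over. Pictures are saved under pics/ and viewed, at most 10 in all, crops included, and the job is handed in when it is done.

Besides the shell and the picture viewer there is one more tool, called after "Request:" as name(argument=value, ...), one argument or row to a line, values as JSON. servo_tool: Moves the arm, as the interface text tells. Its arguments: {"type":"object","properties":{"moves":{"type":"array","items":{"type":"array","items":{"type":"number"}}},"claw":{"type":"number"},"force":{"type":"number"}},"required":["moves"]}

```bash
mkdir -p pics; python3 - <<'E'
from workcell import *
import cv2
for n in("scene","top"):
    im=camera(n); cv2.imwrite(f"pics/{n}0.png",im[:,:,::-1]); print(n,get_calibration(n))
print(get_obs())
print(get_calibration("wrist"))
E
```

```text
scene {'fx': 463.6917457226867, 'fy': 463.6917457226867, 'cx': 321.59966091274936, 'cy': 207.8823405009245, 'rvec': array([ 2.21336913, -0.82303237,  0.37842994]), 'tvec': array([-0.31874874,  0.45356414,  1.02993529])}
top {'fx': 496.9531228727164, 'fy': 496.9531228727164, 'cx': 321.58001067359356, 'cy': 211.50504888931843, 'rvec': array([ 2.20639433, -2.01097034,  0.21281156]), 'tvec': array([0.1459698 , 0.59064369, 1.06989933])}
{'time': 0.1, 'q': array([6.88698473e+01, 5.00876461e+00, 1.00390861e+01, 9.50979417e+01,
       6.55702389e-04, 9.00003515e+01]), 'qd': array([ 0.07278761, -0.01363251,  0.08896621,  0.06701489, -0.03874716,
       -0.06350349]), 'joint_efforts': array([-1.07257889e-03, -5.21559298e+01,  4.65653551e+01,  1.59351836e-02,
        4.11170242e-05,  4.12323146e-06]), 'ee_pos': array([0.19818133, 0.51280536, 0.19704697]), 'tcp_rot': array([-1.79932380e+02, -6.55287113e-04,  1.58869495e+02]), 'wrist_force': array([-0.26763662,  0.41604151, -0.27428401]), 'torque': array([ 0.03194231, -0.01517793, -0.04661135]), 'grasp_force': 0.0, 'opening': 0.08525755147908314}
{'fx': 317.43449405005, 'fy': 317.43449405005, 'cx': 321.32640961005444, 'cy': 195.20721180775715, 'tool_from_camera': array([[ 8.52030232e-04, -9.48460628e-01, -3.16893847e-01,
         8.22107583e-02],
       [ 9.99999192e-01,  1.10696701e-03, -6.24452276e-04,
         3.64563261e-04],
       [ 9.43059434e-04, -3.16893059e-01,  9.48460806e-01,
        -1.75439810e-01],
       [ 0.00000000e+00,  0.00000000e+00,  0.00000000e+00,
         1.00000000e+00]])}
```

View pics/scene0.png

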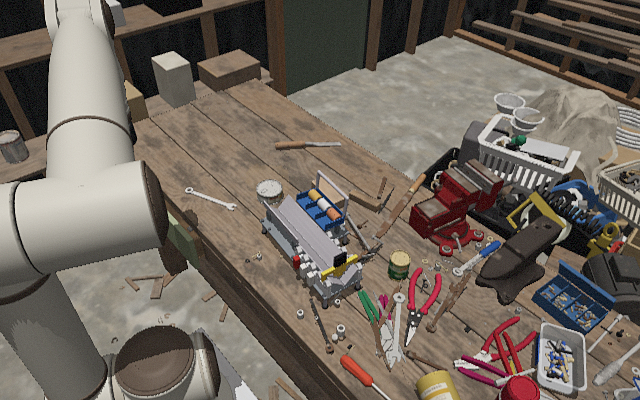

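View pics/top0.png

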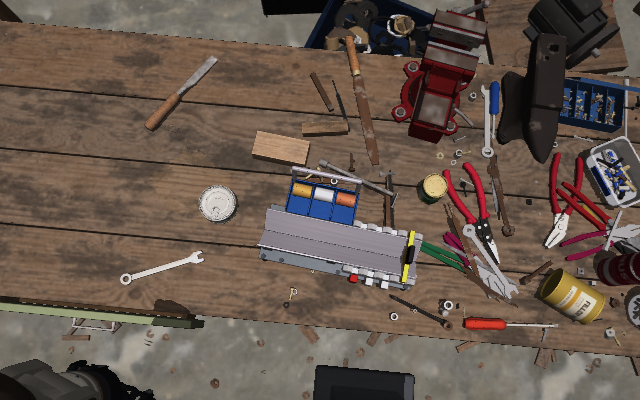

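The top view shows the trough running left to right (fold from about (265,230) to (420,255)). The stop is at about (410,257), the red post at about (353,278), and the tray with its bushes at about (325,193). The tins are at (217,203) and (434,187), and the pine block at (281,147). I'll enlarge this area.

```bash
python3 - <<'E'
import cv2
a=cv2.imread("pics/top0.png")[155:300,245:435]; cv2.imwrite("pics/tc.png",cv2.resize(a,None,fx=4,fy=4,interpolation=cv2.INTER_CUBIC))
a=cv2.imread("pics/scene0.png")[165:310,250:390]; cv2.imwrite("pics/sc.png",cv2.resize(a,None,fx=4,fy=4,interpolation=cv2.INTER_CUBIC))
E
```

```text
(no output)
```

View pics/tc.png

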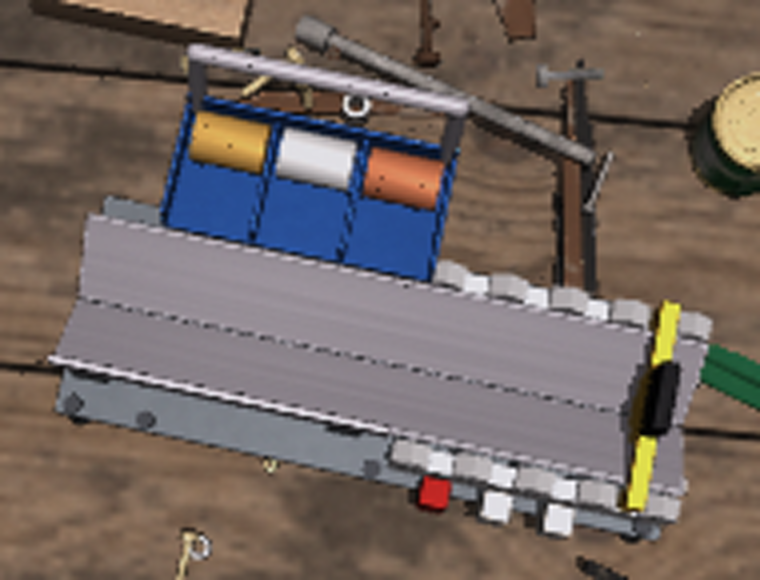

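View pics/sc.png

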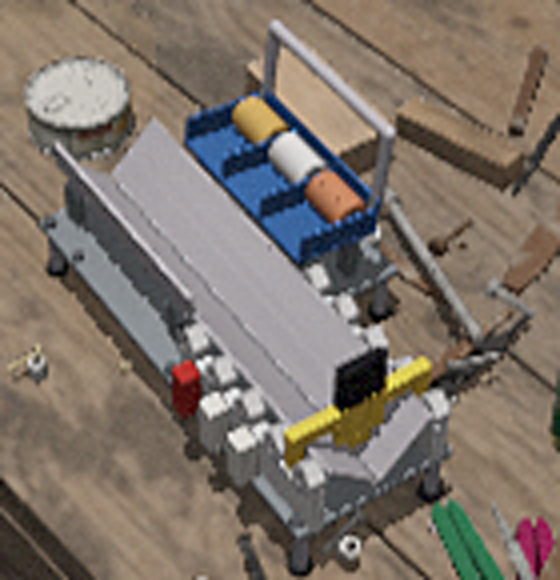

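The red post is beside the notch nearest the tray (y = -100), so the stop has to move +102 mm along trough y. Next I'll fit the trough's pose.

```bash
cat > h.py <<'E'
from workcell import *
import numpy as np, cv2
from scipy.optimize import least_squares
def proj(n,P):
    c=get_calibration(n); K=np.array([[c["fx"],0,c["cx"]],[0,c["fy"],c["cy"]],[0,0,1]])
    return cv2.projectPoints(np.float64(P).reshape(-1,1,3),c["rvec"],c["tvec"],K,None)[0][:,0]
def world(p,P):
    P=np.float64(P)/1000; c,s=np.cos(p[2]),np.sin(p[2])
    return np.c_[p[0]+c*P[:,0]-s*P[:,1],p[1]+s*P[:,0]+c*P[:,1],P[:,2]+.045]
E
python3 - <<'E'
from h import *
T=[((0,117,20),(80,298)),((-42,117,76),(50,358)),((40,117,60),(90,215)),((118.5,69,145),(192,50)),((118.5,-69,145),(466,105)),((0,-202,115),(668,385))]
S=[((-42,117,76),(57,147)),((-42,-69,76),(190,300)),((40,117,60),(155,122)),((118.5,69,145),(275,26)),((118.5,-69,145),(391,133)),((0,-202,115),(361,355))]
pt=np.array([a for a,_ in T]); ps=np.array([a for a,_ in S])
ut=np.array([b for _,b in T])/4.+[245,155]; us=np.array([b for _,b in S])/4.+[250,165]
f=lambda p:np.r_[proj("top",world(p,pt))-ut,proj("scene",world(p,ps))-us].ravel()
best=min((least_squares(f,[.4,.2,y0],loss="soft_l1") for y0 in np.arange(-3,3.2,1)),key=lambda r:r.cost)
print(best.x,np.degrees(best.x[2])); print(f(best.x).reshape(-1,2).round(1))
p=best.x; np.save("p.npy",p)
print(world(p,[(0,-202,115),(0,-100,115),(118.5,0,145),(62,0,175),(0,0,40)]).round(4))
E
```

```text
[ 0.50929077  0.20629065 -0.10506179] -6.019597393347048
[[ 0.1 -0.4]
 [ 0.4 -0.7]
 [-0.4 -0.4]
 [ 1.1 -0.2]
 [-1.  -1.1]
 [ 1.   0.4]
 [-1.3 -0.5]
 [ 0.2  0.1]
 [-1.8 -0.6]
 [-1.1  0.7]
 [-1.2  0.4]
 [ 0.3  1.3]]
[[0.4881 0.0054 0.16  ]
 [0.4988 0.1068 0.16  ]
 [0.6271 0.1939 0.19  ]
 [0.5709 0.1998 0.22  ]
 [0.5093 0.2063 0.085 ]]
```

The fit is good to about 1 px, or roughly 2 mm. I'll move above the stop and refine with the wrist camera.

Request:
servo_tool(
  moves=[
    [0,0,4,0],
    [7,-12.7,5.3,0.06],
    [14.5,-25.4,5.3,0.13],
    [29,-50.8,5.3,0.264],
    [29,-50.8,5.3,0.264],
    [29,-50.8,5.3,0.264],
    [29,-50.8,5.3,0.264],
    [29,-50.8,5.3,0.264],
    [29,-50.8,5.3,0.264],
    [29,-50.8,5.3,0.264],
    [29,-50.8,5.3,0.264],
    [29,-50.8,5.3,0.264],
    [29,-50.8,5.3,0.264],
    [29,-50.8,5.3,0.264],
    [29,-50.8,5.3,0.264],
    [29,-50.8,5.3,0.264],
    [29,-50.8,5.3,0.264],
    [29,-50.8,5.3,0.264],
    [29,-50.8,5.3,0.264],
    [29,-50.8,5.3,0.264],
  ],
  claw=0,
  force=40,
)

```text
time: 1.77
ee_pos: [0.4878, 0.0062, 0.2509]
tcp_rot: [180.0, 0.0, 174.1]
wrist_force: [-0.2, -0.1, 0.4]
opening: 0.0851
grasp_force: 0.0
```

```bash
cat >> h.py <<'E'
from scipy.spatial.transform import Rotation as Ro
def wproj(o,P):
    c=get_calibration("wrist"); M=np.eye(4); M[:3,:3]=Ro.from_euler("xyz",o["tcp_rot"],degrees=True).as_matrix(); M[:3,3]=o["ee_pos"]
    V=np.linalg.inv(M@c["tool_from_camera"]); Q=np.float64(P)@V[:3,:3].T+V[:3,3]
    return np.c_[c["fx"]*Q[:,0]/Q[:,2]+c["cx"],c["fy"]*Q[:,1]/Q[:,2]+c["cy"]]
E
python3 - <<'E'
from h import *
import pickle
o=get_obs(); im=camera("wrist"); pickle.dump(o,open("o1.pkl","wb")); p=np.load("p.npy")
im=cv2.resize(im[:,:,::-1],(800,500),interpolation=cv2.INTER_CUBIC); cv2.imwrite("pics/w1.png",im)
print(o["time"],o["ee_pos"],o["tcp_rot"])
print(1.25*wproj(o,world(p,[(-18,-202,115),(18,-202,115),(18,-207,115),(-18,-207,115),(0,-229,20),(-40,-229,60),(40,-229,60),(-42,-69,76)])))
E
```

```text
1.7667 [0.4878085  0.00624804 0.25093763] [1.79987462e+02 1.65398819e-02 1.74102223e+02]
[[399.99568652 210.27106073]
 [399.91273949 259.24853368]
 [392.93875771 259.22685459]
 [392.73034019 210.24839666]
 [371.41876549 204.92304557]
 [366.71329087 167.21177855]
 [369.01631106 260.49688161]
 [574.77293184 168.0178252 ]]
```

View pics/w1.png

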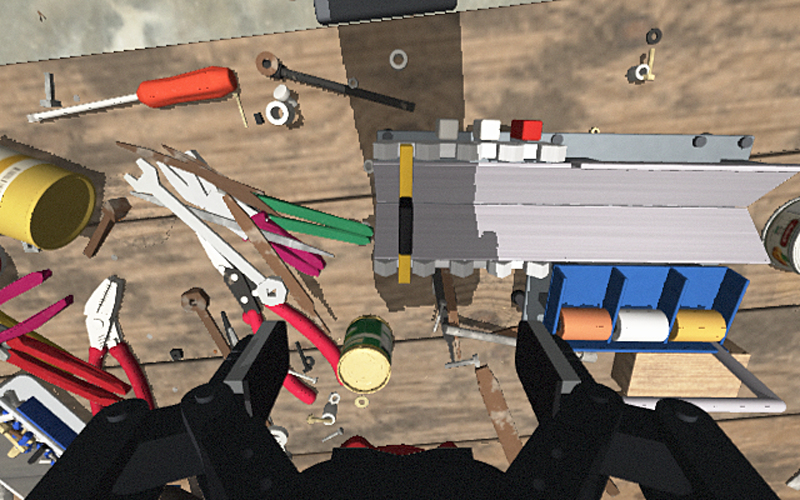

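The wrist view shows the black tab at about (405,200-255), a few mm from the prediction. I'll zoom in to refine.

```bash
python3 - <<'E'
import cv2
a=cv2.imread("pics/w1.png")[110:310,360:620]; cv2.imwrite("pics/w1c.png",cv2.resize(a,None,fx=3,fy=3,interpolation=cv2.INTER_CUBIC))
E
```

```text
(no output)
```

View pics/w1c.png

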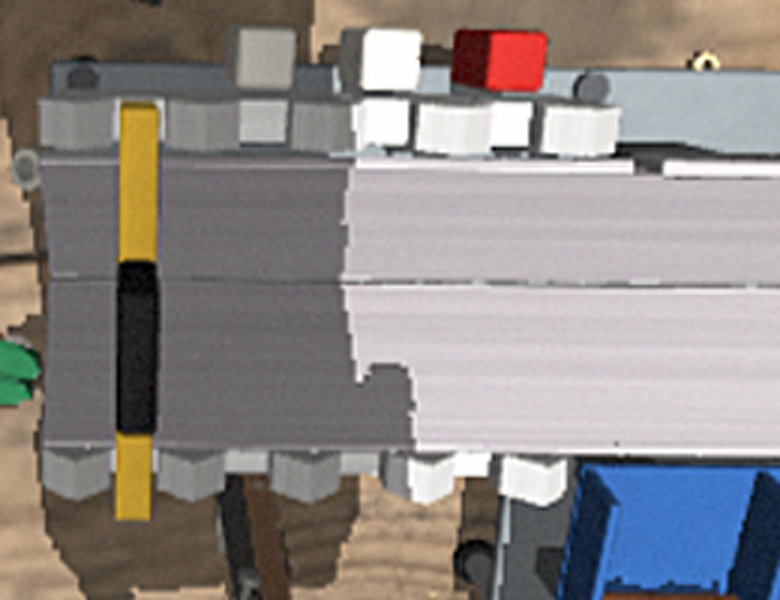

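```bash
python3 - <<'E'
from h import *
import pickle
o=pickle.load(open("o1.pkl","rb"))
W=[((-18,-202,115),(138,290)),((18,-202,115),(138,433)),((0,-229,20),(50,278)),((-40,-229,60),(41,158)),((40,-229,60),(46,447)),((-42,-69,76),(663,165))]
P=[a for a,_ in W]; u=(np.array([b for _,b in W])/3.+[360,110])/1.25
f=lambda p:(wproj(o,world(p,P))-u).ravel()
r=least_squares(f,np.load("p.npy")); p=r.x; print(p,np.degrees(p[2]),f(p).reshape(-1,2).round(1)); np.save("pw.npy",p)
print(world(p,[(0,-202,115),(0,-100,115),(118.5,0,145),(62,0,175),(0,0,40)]).round(4))
E
```

```text
[ 0.50742016  0.21123291 -0.10674437] -6.1160018034953945 [[ 0.7 -0.2]
 [ 0.4  1.1]
 [-0.2 -0.5]
 [-0.8  0.9]
 [-0.8 -1.2]
 [ 0.4 -0.2]]
[[0.4859 0.0104 0.16  ]
 [0.4968 0.1118 0.16  ]
 [0.6252 0.1986 0.19  ]
 [0.5691 0.2046 0.22  ]
 [0.5074 0.2112 0.085 ]]
```

Request:
servo_tool(
  moves=[
    [-0.2,0.4,-4,0],
    [-0.2,0.4,-8,0],
    [-0.2,0.4,-11,0],
    [-0.2,0.4,-12.2,0],
    [-0.2,0.4,-12.2,0],
    [-0.2,0.4,-12.2,0],
  ],
  claw=0,
)

```text
time: 2.32
ee_pos: [0.4863, 0.0095, 0.1299]
tcp_rot: [180.0, 0.0, 174.0]
wrist_force: [0.3, -0.7, 1.0]
opening: 0.0854
grasp_force: 0.0
```

Request:
servo_tool(
  moves=[
    [0,0,0,0],
    [0,0,0,0],
    [0,0,0,0],
    [0,0,0,0],
    [0,0,0,0],
    [0,0,0,0],
    [0,0,0,0],
    [0,0,0,0],
    [0,0,0,0],
    [0,0,0,0],
  ],
  claw=1,
  force=50,
)

```text
time: 3.15
ee_pos: [0.4863, 0.009, 0.1287]
tcp_rot: [180.0, -0.0, 174.0]
wrist_force: [-0.1, 1.0, -0.1]
opening: -0.0
grasp_force: 0.0
```

```bash
python3 - <<'E'
from h import *
o=get_obs(); im=camera("wrist"); a=cv2.resize(im[:,:,::-1],(800,500)); 
s=camera("scene")[:,:,::-1]; b=cv2.resize(s[185:310,260:420],(800,625))[:500]
cv2.imwrite("pics/m.png",cv2.resize(np.hstack([a,b]),(800,250)));cv2.imwrite("pics/w2.png",cv2.resize(np.vstack([a[:,100:700],b[:,100:700]]),(480,600+0)))
print(wproj(o,[o["ee_pos"]])*1.25, o["opening"],o["ee_pos"])
E
```

```text
[[400.68971029 290.017818  ]] -3.5153803824472906e-05 [0.48627148 0.00901106 0.12865032]
```

View pics/w2.png

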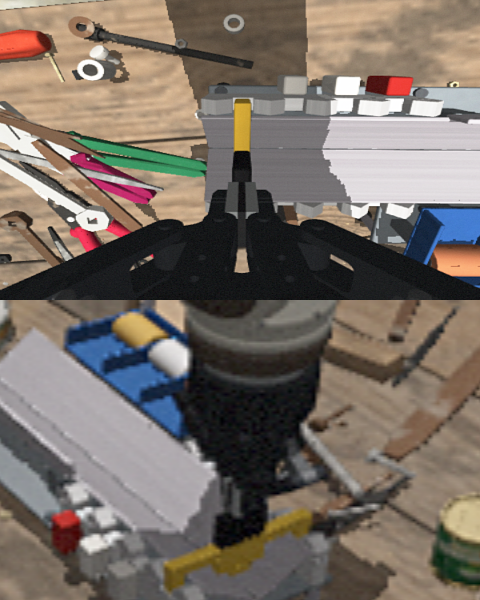

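```bash
python3 - <<'E'
from h import *
o=get_obs(); p=np.load("pw.npy")
def v(P): return (wproj(o,P)*1.25-[100,0])*[.8,.6]
print("tab near/far top",v(world(p,[(-18,-202,115),(18,-202,115),(-18,-202,77),(-56,-202,77)])).round())
e=o["ee_pos"]
print("tip, near edge, far, grasp point near top",v([e,e+[-.011,0,0],e+[.011,0,0],e+[-.011,0,.02],e+[-.011,0,.04]]).round(), o["opening"])
a=cv2.imread("pics/w2.png",0)[140:300:4,205:295:3]
for r in a: print(" ".join("%3d"%x for x in r))
E
```

```text
tab near/far top [[243. 169.]
 [243. 216.]
 [243. 150.]
 [243. 102.]]
tip, near edge, far, grasp point near top [[241. 174.]
 [239. 161.]
 [242. 186.]
 [238. 172.]
 [238. 185.]] -0.0001660948293457181
171 115 117 117 118 117 118 118 118 115 169 168 164 162 160 111 116 118 118 118 119 113 120 117 118 116 119 118 117 117
 79 115 117 118 115 116 116 116 115 115 168 166 164 164 157 104 114 117 116 118 114 116 115 116 117 117 118 117 117 118
 86  79  91 102 101  95  96  96  96  87 168 166 166 161 161  91  98 107 100 100  99  98  98  98 101 130 103 103 104 104
 90 101 111 110 110 112 109 110 110 113   9   7   7  12   4  89 112 110 111 109 109 110 110 110 111 109 111 109 110 110
 83 115 113 112 113 115 112 115 114 109   3  13  15   8  16  70 114 113 116 115 115 115 116 113 115 115 116 116 115 114
 96 109 109 113 111 112 113 113 112 106   2  11  12  17   8  50 111 110 112 112 112 113 113 111 112 113 112 112 111 110
 53 111 109 109 110 111 108 110 111  79  14  11  10  12  17  32 111 109 109 108 110 112 111 110 108 110 109 109 110 110
120 109 110 110 112 111 111 112 112  33   9  13  17  14  19
[... 3200 characters left out ...]
  18  17  22  17  19  18  20  22  17  19  22  20  19  23  26  21  17  20  19  19  21  19  27  36  30
 20  22  20  24  23  14  16  20  21  23  18  22  19  24  20  21  19  18  21  21  22  21  22  20  18  25  24  33  34  32
 20  26  20  18  19  20  16  23  21  21  19  16  22  15  21  22  20  21   9  21  23  19  22  22  17  22  27  16  17  21
 21  25  23  21  24  20  12  24  23  20  23  22  21  21  24  23  18  21  23  17  21  19  16  16  21  23  20  23  21  18
 17  22  18  25  15  20  26  20  17  24  21  23  21  25  22  20  23  18  19  23  22  20  21  24  21  18  22  21  18  21
 19  17  14  15  20  21  21  22  20  19  19  17  23  22  24  19  21  21  19  21  21  22  22  19  18  19  17  19  20  16
```

The pads shut with nothing between them. In the picture their tips sit about 37 mm higher than the reported TCP, just above the tab. Descending with the fingers open is safe whether or not that is true, so I'll open, go lower and close again.

Request:
servo_tool(
  moves=[
    [0,0,0.5,0],
    [0,0,0.5,0],
    [0,0,0.5,0],
    [0,0,0.5,0],
    [0,0,0.5,0],
    [0,0,0.5,0],
    [0,0,0.5,0],
    [0,0,0.5,0],
  ],
  claw=0,
)

```text
time: 3.92
ee_pos: [0.4862, 0.009, 0.1337]
tcp_rot: [-180.0, -0.0, 174.0]
wrist_force: [0.0, -0.3, 0.1]
opening: 0.0855
grasp_force: 0.0
```

```bash
python3 - <<'E'
from h import *
o=get_obs(); im=camera("wrist"); a=im[:,:,::-1]
print(o["opening"],o["ee_pos"],o["q"].round(1))
s=camera("scene")[:,:,::-1]
cv2.imwrite("pics/w3.png",np.vstack([cv2.resize(a[100:330,120:520],(520,299)),cv2.resize(s[185:299,260:460],(520,296))]))
E
```

```text
0.08548628054967514 [0.48624203 0.00899472 0.13365252] [ 1.1 -4.6 -6.6 88.  -0.   7.1]
```

View pics/w3.png

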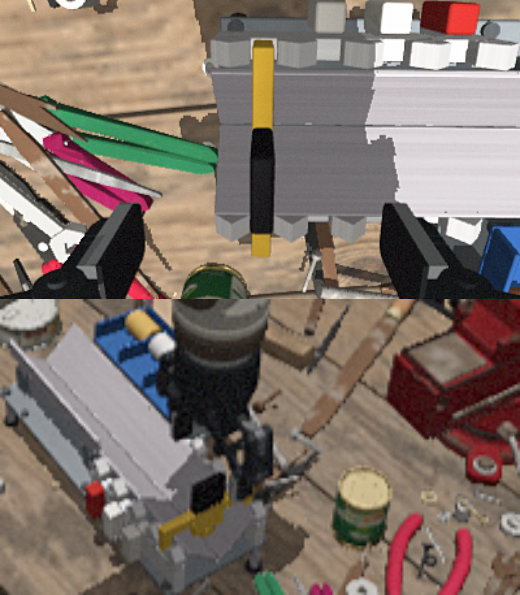

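The tab lies in front of the open fingers and well clear of them: tab at about (262,130-233), finger tips at about (138,205) and (388,205). I'll triangulate the left finger tip.

```bash
python3 - <<'E'
from h import *
o=get_obs(); 
p=np.load("pw.npy")
w=lambda u,v:(u/1.3+120,v/1.3+100); s=lambda u,v:(260+u/2.6,185+(v-299)/2.6)
for a,b in [((138,205),(250,500)),((138,205),(262,500)),((138,205),(256,504))]:
    f=lambda P:np.r_[wproj(o,[P])[0]-w(*a),proj("scene",[P])[0]-s(*b)]
    r=least_squares(f,o["ee_pos"]); print(r.x.round(4),(r.x-o["ee_pos"]).round(4),r.fun.round(1))
e=o["ee_pos"]; T=world(p,[(-18,-202,115),(18,-202,115)])
for n,q in [("tip0",e+[0,-.043,.013]),("tip37",e+[0,-.043,.05]),("tabn",T[0]),("tabf",T[1])]:
    W=wproj(o,[q])[0];S=proj("scene",[q])[0]; print(n,((W-[120,100])*1.3).round(),((S-[260,185])*2.6+[0,299]).round())
E
```

```text
[ 0.4834 -0.0404  0.1618] [-0.0028 -0.0494  0.0282] [ 0.   1.2 -4.2  4.1]
[ 0.4889 -0.0441  0.1525] [ 0.0026 -0.0532  0.0189] [ 0.   2.  -6.4  6.3]
[ 0.4877 -0.0435  0.154 ] [ 0.0015 -0.0525  0.0204] [ 0.   1.4 -4.5  4.5]
tip0 [163. 193.] [236. 515.]
tip37 [140. 243.] [238. 490.]
tabn [264. 157.] [189. 487.]
tabf [264. 237.] [219. 471.]
```

```bash
python3 - <<'E'
from h import *
o=get_obs(); e=o["ee_pos"]
for dx in (0,.01,.02,.03):
  for dz in (0,.015,.03):
    W=wproj(o,[e+[dx-.011,-.043,.013+dz]])[0]; W2=wproj(o,[e+[dx-.011,.043,.013+dz]])[0]
    S=proj("scene",[e+[dx,-.05,.013+dz]])[0]; S2=proj("scene",[e+[dx,.05,.013+dz]])[0]
    f=lambda W:((W-[120,100])*1.3).round(); g=lambda S:((S-[260,185])*2.6+[0,299]).round()
    print(dx,dz,f(W),f(W2),g(S),g(S2))
im=cv2.imread("pics/w3.png"); c=im[420:520:5,150:300:5].max(2)
for r in c: print(" ".join("%3d"%x for x in r))
E
```

```text
0 0 [159. 171.] [359. 152.] [241. 520.] [171. 460.]
0 0.015 [150. 187.] [367. 166.] [242. 510.] [171. 449.]
0 0.03 [139. 206.] [377. 184.] [243. 499.] [172. 439.]
0.01 0 [163. 191.] [359. 173.] [248. 514.] [178. 455.]
0.01 0.015 [155. 209.] [368. 189.] [249. 504.] [179. 445.]
0.01 0.03 [145. 230.] [378. 208.] [251. 494.] [179. 434.]
0.02 0 [167. 211.] [360. 194.] [256. 509.] [186. 450.]
0.02 0.015 [159. 230.] [368. 211.] [257. 499.] [186. 440.]
0.02 0.03 [150. 252.] [378. 232.] [258. 489.] [187. 429.]
0.03 0 [171. 231.] [361. 213.] [263. 504.] [193. 445.]
0.03 0.015 [163. 251.] [369. 232.] [264. 494.] [194. 435.]
0.03 0.03 [155. 274.] [379. 255.] [266. 483.] [194. 425.]
176 177 175 125  36  24  15  27  15  40  22  19  28  27  23  20  26  22  53  72  82 155 145 143 144 144 143 129 142 144
176 176 176 177 114  21  14  23  10  69  45  27  23  35  22  21  22  25  31 118 120 104 128  76 114 136 125 132 143 147
176 176 177 179 130  19  29  24  10  84  81  71  20  23  27  21  19  25  60  40  83 110 125  69  57 134 133 128 139 163
176 175 174 179 133  15  13   7  62  77 114  98  51  18  27  
[... 1278 characters left out ...]
 163  94  96  84  16  16  15  18  13  15  69  66  80  25  14  13  72  54  38  37  46  46  81 144 139
157 160 160 160 180  94  92  94  71   4  11  15  11  20  18 122  72  72  31  27  60  39  32  25  56  57  76  93 109 132
 89  97 125 122 129  93  96  97  71   3  15  26  19  11  29 127  95  77  61  94 113  73  77  29  60  78 135 162 149 144
104  97  98  96  92 105  94 101  55  16  22  11  37  68 100 110  99  97 102 102  99 131 137  87  95 171 159 152 160 157
 94 101  96  96 100  90  96  85  93  10  15  59 101 107 104  98  98  98  94  95  92 121 132 114  73 138 158 160 158 154
 79 101  96  96 101 103 121 148 152  99 102 110 108 105 107  96  98  97  92  98 101 112 128 103  77  78 138 159 160 162
```

Both views put the real finger tips about 30 mm short of the nominal TCP, so I'll go down 38 mm and grip.

Request:
servo_tool(
  moves=[
    [-0.3,0,-1.5,0],
    [-0.3,0,-3,0],
    [-0.3,0,-3.8,0],
    [-0.3,0,-3.8,0],
    [-0.3,0,-3.8,0],
  ],
  claw=0,
)

```text
time: 4.43
ee_pos: [0.4831, 0.009, 0.0957]
tcp_rot: [-180.0, -0.0, 174.0]
wrist_force: [0.2, -0.7, -0.3]
opening: 0.0859
grasp_force: 0.0
```

Request:
servo_tool(
  moves=[
    [0,0,0,0],
    [0,0,0,0],
    [0,0,0,0],
    [0,0,0,0],
    [0,0,0,0],
    [0,0,0,0],
    [0,0,0,0],
    [0,0,0,0],
    [0,0,0,0],
  ],
  claw=1,
  force=50,
)

```text
time: 5.18
ee_pos: [0.4834, 0.009, 0.0959]
tcp_rot: [180.0, 0.0, 174.0]
wrist_force: [0.1, 0.2, 3.0]
opening: 0.0091
grasp_force: 49.1
```

Gripped: opening 9 mm, 49 N. Lift and carry.

Request:
servo_tool(
  moves=[
    [0,0,1,0],
    [0,0,2.2,0],
    [0,0,3.3,0],
    [0,0,3.3,0],
    [0.16,1.5,3.3,0],
    [0.33,3.1,3.3,0],
    [0.5,4.7,3.3,0],
    [0.67,6.3,3.3,0],
    [0.84,7.9,3.3,0],
    [1,9.4,3.3,0],
    [1.09,10.14,3.3,0],
    [1.09,10.14,3.3,0],
    [1.09,10.14,3.3,0],
    [1.09,10.14,3.3,0],
  ],
)

```text
time: 6.35
ee_pos: [0.4941, 0.1098, 0.1287]
tcp_rot: [-180.0, -0.0, 174.0]
wrist_force: [-0.6, -0.1, -3.1]
opening: 0.0092
grasp_force: 49.0
```

Request:
servo_tool(
  moves=[
    [0,0,-0.8,0],
    [0,0,-1.6,0],
    [0,0,-2.4,0],
    [0,0,-2.8,0],
    [0,0,-3.1,0],
    [0,0,-3.3,0],
    [0,0,-3.3,0],
    [0,0,-3.3,0],
    [0,0,-3.3,0],
  ],
)

```text
time: 7.1
ee_pos: [0.4942, 0.1104, 0.0959]
tcp_rot: [180.0, 0.0, 174.0]
wrist_force: [-0.4, -0.9, 0.9]
opening: 0.009
grasp_force: 49.5
```

Request:
servo_tool(
  moves=[
    [0,0,0,0],
    [0,0,0,0],
    [0,0,0,0],
    [0,0,0,0],
    [0,0,0,0],
    [0,0,0,0],
    [0,0,3,0],
    [0,0,6,0],
    [0,0,10,0],
    [0,0,13,0],
    [0,0,13,0],
    [0,0,13,0],
  ],
  claw=0,
)

```text
time: 8.1
ee_pos: [0.4951, 0.1106, 0.2275]
tcp_rot: [179.9, 0.2, 174.0]
wrist_force: [-0.7, -0.0, -0.3]
opening: 0.0855
grasp_force: 0.0
```

```bash
python3 - <<'E'
from h import *
import pickle
o=get_obs(); im=camera("wrist"); pickle.dump(o,open("o2.pkl","wb")); p=np.load("pw.npy")
cv2.imwrite("pics/w4.png",cv2.resize(im[:,:,::-1],(800,500),interpolation=cv2.INTER_CUBIC))
print(o["ee_pos"],o["wrist_force"])
print("tab",(1.25*wproj(o,world(p,[(-18,-100,115),(18,-100,115),(118.5,-69,145),(118.5,69,145),(118.5,0,145)]))).round())
print("old stop y",(1.25*wproj(o,world(p,[(-56,-100,77),(-56,-134,77)]))).round())
E
```

```text
[0.49506931 0.11063446 0.22753872] [-0.74967392 -0.02462076 -0.33927517]
tab [[403. 221.]
 [403. 273.]
 [449. 429.]
 [654. 429.]
 [551. 429.]]
old stop y [[403. 153.]
 [354. 153.]]
```

View pics/w4.png

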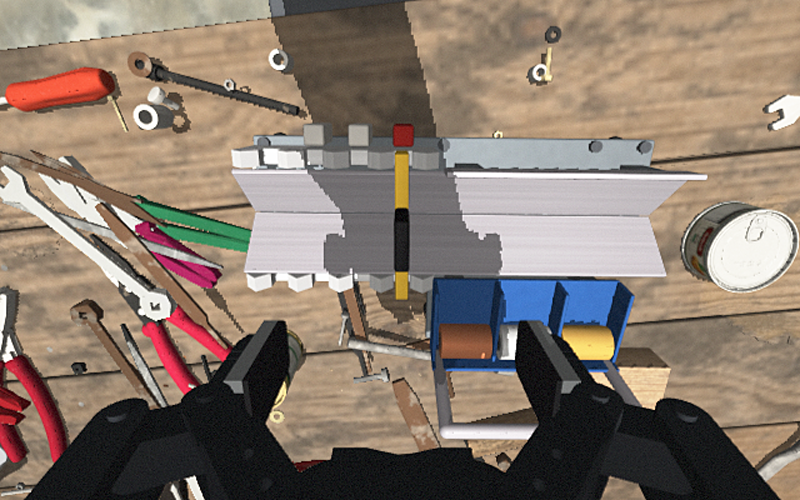

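The stop is seated level with the red post: stop at (402,225), post at (403,135). The bar is at about row 432, as predicted. Next I'll go behind the bar with the fingers shut.

Request:
servo_tool(
  moves=[
    [4,2.1,2,0],
    [8,4.2,2,0],
    [12,6.3,2,0],
    [16.2,8.5,2,0],
    [16.2,8.5,2,0],
    [16.2,8.5,2,0],
    [16.2,8.5,2,0],
    [16.2,8.5,2,0],
    [16.2,8.5,2,0],
    [16.2,8.5,-1,0],
    [16.2,8.5,-4,0],
    [16.2,8.5,-7,0],
    [16.2,8.5,-9,0],
    [16.2,8.5,-9,0],
    [16.2,8.5,-9,0],
  ],
  claw=1,
)

```text
time: 9.4
ee_pos: [0.6551, 0.1948, 0.1364]
tcp_rot: [-180.0, -0.0, 174.0]
wrist_force: [-0.1, -0.6, 1.3]
opening: -0.0001
grasp_force: 0.0
```

Request:
servo_tool(
  moves=[
    [-0.6,0.06,0,0],
    [-1.2,0.12,0,0],
    [-1.6,0.17,0.2,0],
    [-2,0.21,0.4,0],
    [-2,0.21,0.4,0],
  ],
)

```text
time: 9.82
ee_pos: [0.638, 0.1975, 0.144]
tcp_rot: [179.9, 0.5, 174.0]
wrist_force: [9.1, -2.6, 5.9]
opening: -0.0001
grasp_force: 4.4
```

Request:
servo_tool(
  moves=[
    [-0.5,0.05,0.4,0],
    [-1,0.1,0.8,0],
    [-1.5,0.16,1.1,0],
    [-2,0.21,1.4,0],
    [-2.5,0.27,1.7,0],
    [-3,0.32,1.9,0],
    [-3.5,0.37,2.1,0],
    [-4,0.42,2.3,0],
    [-4.5,0.48,2.4,0],
    [-5,0.53,2.6,0],
    [-5.4,0.57,2.7,0],
    [-5.4,0.57,2.7,0],
    [-5.4,0.57,2.7,0],
    [-5.4,0.57,2.7,0],
    [-5.4,0.57,2.7,0],
    [-5.4,0.57,2.7,0],
  ],
)

```text
time: 11.15
ee_pos: [0.5822, 0.2032, 0.1664]
tcp_rot: [-180.0, -0.0, 174.0]
wrist_force: [1.1, 0.3, 0.7]
opening: -0.0003
grasp_force: 0.4
```

```bash
python3 - <<'E'
from h import *
o=get_obs(); p=np.load("pw.npy"); R=Ro.from_euler("z",p[2]).as_matrix()
print((o["ee_pos"]-[p[0],p[1],.045])@R,o["wrist_force"])
t=camera("top")[:,:,::-1]; w=camera("wrist")[:,:,::-1]
cv2.imwrite("pics/w5.png",np.vstack([cv2.resize(t[155:285,245:435],(440,300),interpolation=cv2.INTER_CUBIC),cv2.resize(w,(480,300))[:,:440]]))
E
```

```text
[ 7.52488909e-02 -2.66383602e-05  1.21431717e-01] [1.10750779 0.31682231 0.73021274]
```

View pics/w5.png

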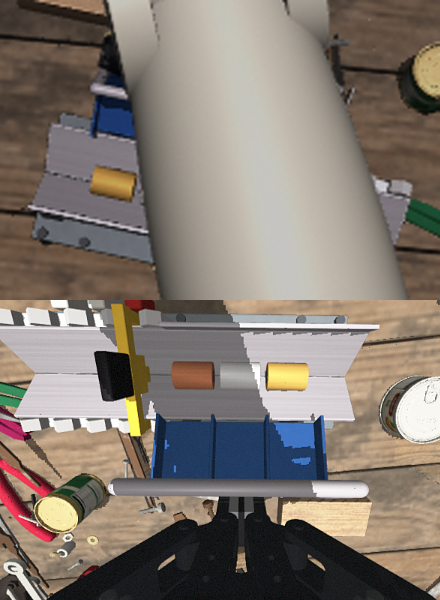

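All three bushes lie in the fold with the tray still raised: bushes at about (193,375), (240,375) and (287,375). Next I'll ease the tray back down.

Request:
servo_tool(
  moves=[
    [1,-0.1,-0.4,0],
    [2,-0.2,-0.8,0],
    [3,-0.32,-1.4,0],
    [4,-0.42,-2,0],
    [5,-0.53,-2.5,0],
    [6,-0.64,-2.9,0],
    [7,-0.75,-3,0],
    [7.8,-0.83,-3,0],
    [7.8,-0.83,-3,0],
    [7.8,-0.83,0,0],
    [7.8,-0.83,4,0],
    [7.8,-0.83,8,0],
    [7.8,-0.83,11,0],
    [7.8,-0.83,11,0],
    [7.8,-0.83,11,0],
  ],
)

```text
time: 12.5
ee_pos: [0.6612, 0.1952, 0.279]
tcp_rot: [179.9, 0.2, 174.0]
wrist_force: [0.7, -0.6, -1.2]
opening: -0.0
grasp_force: 0.0
```

Request:
servo_tool(
  moves=[
    [-3.6,2.9,0,0],
    [-7.2,5.7,0,0],
    [-10.8,8.6,0,0],
    [-14.5,11.5,0,0],
    [-14.5,11.5,0,0],
    [-14.5,11.5,-3,0],
    [-14.5,11.5,-7,0],
    [-14.5,11.5,-11,0],
    [-14.5,11.5,-15,0],
    [-14.5,11.5,-18,0],
    [-14.5,11.5,-20,0],
    [-14.5,11.5,-21,0],
    [-14.5,11.5,-21.8,0],
    [-14.5,11.5,-22.3,0],
    [-14.5,11.5,-22.3,0],
    [-14.5,11.5,-22.3,0],
  ],
)

```text
time: 13.83
ee_pos: [0.5156, 0.3102, 0.0546]
tcp_rot: [180.0, 0.1, 174.0]
wrist_force: [0.4, -0.0, 1.0]
opening: 0.0
grasp_force: 0.0
```

```bash
python3 - <<'E'
from h import *
o=get_obs(); p=np.load("pw.npy"); R=Ro.from_euler("z",p[2]).as_matrix()
print((o["ee_pos"]-[p[0],p[1],.045])@R,o["wrist_force"],o["ee_pos"],o["time"])
w=camera("wrist")[:,:,::-1]; cv2.imwrite("pics/w6.png",w)
hsv=cv2.cvtColor(w,cv2.COLOR_BGR2HSV)
for n,lo,hi in(("brass",(18,120,90),(30,255,255)),("copper",(5,100,70),(14,255,255)),("blue",(105,150,60),(125,255,255))):
    m=cv2.inRange(hsv,lo,hi); k,_,st,c=cv2.connectedComponentsWithStats(m)
    for i in range(1,k):
        if st[i,4]>150: print(n,st[i])
print("pred fold pts y=-49,0,49,69",wproj(o,world(p,[(0,y,54) for y in(-49,0,49,69)])).round())
E
```

```text
[-0.00239038  0.09923116  0.00962659] [ 0.44810753 -0.0040173   0.99213747] [0.51561565 0.31015395 0.05462659] 13.8333
brass [ 170  243   86   50 3745]
copper [   0  236   71   55 3142]
blue [   0  367  110   33 2314]
pred fold pts y=-49,0,49,69 [[  9. 276.]
 [112. 276.]
 [215. 276.]
 [257. 276.]]
```

Request:
servo_tool(
  moves=[
    [-0.05,-0.5,0,0],
    [-0.11,-1,0,0],
    [-0.14,-1.3,0,0],
    [-0.17,-1.6,0,0],
    [-0.2,-1.9,0,0],
    [-0.23,-2.2,0,0],
    [-0.27,-2.5,0,0],
    [-0.3,-2.8,0,0],
    [-0.33,-3.1,0,0],
    [-0.36,-3.4,0,0],
    [-0.4,-3.7,0,0],
    [-0.43,-4,0,0],
    [-0.46,-4.3,0,0],
    [-0.49,-4.6,0,0],
    [-0.53,-4.9,0,0],
    [-0.53,-4.9,0,0],
  ],
)

```text
time: 15.22
ee_pos: [0.5098, 0.2603, 0.0537]
tcp_rot: [-180.0, 0.0, 174.0]
wrist_force: [0.5, -0.1, -0.1]
opening: -0.0
grasp_force: 0.5
```

Request:
servo_tool(
  moves=[
    [-0.02,-0.15,0,0],
    [-0.03,-0.3,0,0],
    [-0.05,-0.45,0,0],
    [-0.06,-0.6,0,0],
    [-0.08,-0.75,0,0],
    [-0.08,-0.75,0,0],
  ],
)

```text
time: 15.72
ee_pos: [0.509, 0.2532, 0.0537]
tcp_rot: [-180.0, -0.0, 174.0]
wrist_force: [0.5, 1.2, 1.1]
opening: -0.0001
grasp_force: 1.0
```

```bash
cat > k.py <<'E'
from h import *
o=get_obs(); p=np.load("pw.npy"); R=Ro.from_euler("z",p[2]).as_matrix()
print((o["ee_pos"]-[p[0],p[1],.045])@R,o["wrist_force"])
w=camera("wrist")[:,:,::-1]; 
hsv=cv2.cvtColor(w,cv2.COLOR_BGR2HSV)
for n,lo,hi in(("brass",(18,120,90),(30,255,255)),("copper",(5,100,70),(14,255,255))):
    m=cv2.inRange(hsv,lo,hi); k,_,st,c=cv2.connectedComponentsWithStats(m)
    for i in range(1,k):
        if st[i,4]>150: print(n,st[i])
ys=[-95,-55,-15,25]
print(wproj(o,world(p,[(0,y,54) for y in ys])).round(), "stop end",wproj(o,world(p,[(0,-95,77)])).round())
print(cv2.cvtColor(w,cv2.COLOR_BGR2GRAY)[255:275,:340:5].mean(0).round().astype(int))
E
python3 k.py
```

```text
[-0.00285602  0.04186373  0.00871028] [0.47745083 1.18683373 1.13423334]
brass [   0  235   62  165 6220]
brass [ 211  240   85   54 3954]
copper [  43  237   98   55 4436]
[[ 31. 277.]
 [116. 278.]
 [200. 278.]
 [285. 278.]] stop end [[-18. 309.]]
[ 77  77  76  76  77  76  77  76  75 176 186 186 187 186 186 185 185 185
 183 183 183 182 182 180 180 184 254 253 252 252 252 227 209 158 157 157
 157 157 156 156 155 154 130 119 119 119 119 119 119 119 119 119 120 118
 118 118 118 118  96  23  25  30  76  77  17  42  75  76]
```

Request:
servo_tool(
  moves=[
    [-0.02,-0.15,0,0],
    [-0.03,-0.3,0,0],
    [-0.04,-0.4,0,0],
    [-0.04,-0.4,0,0],
  ],
)

```text
time: 16.1
ee_pos: [0.5086, 0.2492, 0.0537]
tcp_rot: [-180.0, -0.0, 174.0]
wrist_force: [0.0, 2.6, 2.1]
opening: 0.0001
grasp_force: 1.2
```

```bash
python3 k.py
```

```text
[-0.00282823  0.03790297  0.00870717] [0.0165999  2.59428565 2.12555801]
brass [  0 159  24  30 350]
brass [   0  235   70  165 7042]
brass [ 211  240   85   54 3951]
copper [  43  237   98   55 4439]
[[ 40. 277.]
 [124. 278.]
 [209. 278.]
 [293. 278.]] stop end [[ -8. 309.]]
[ 74  75  77  76  76  76  77  77  75 133 186 185 186 186 186 185 185 184
 184 183 180 183 181 181 180 183 254 252 253 252 252 250 230 168 157 157
 157 156 156 155 156 154 132 119 119 119 120 120 119 119 120 119 119 120
 119 118 119 118  97  23  24  30  75  76  18  42  75  77]
```

Request:
servo_tool(
  moves=[
    [-0.01,-0.1,0,0],
    [-0.02,-0.2,0,0],
    [-0.03,-0.3,0,0],
    [-0.03,-0.3,0,0],
    [-0.03,-0.3,0,0],
  ],
)

```text
time: 16.57
ee_pos: [0.5084, 0.2464, 0.0537]
tcp_rot: [180.0, 0.0, 174.0]
wrist_force: [0.5, 3.5, 1.7]
opening: 0.0001
grasp_force: 1.8
```

```bash
python3 k.py
```

```text
[-0.0027874   0.03508821  0.00871721] [0.51496529 3.51832125 1.65105493]
brass [  0 159  30  31 518]
brass [   0  232   75  168 7423]
brass [ 211  240   85   54 3948]
copper [  43  237   98   55 4429]
[[ 46. 277.]
 [130. 278.]
 [214. 278.]
 [299. 278.]] stop end [[ -1. 309.]]
[ 75  74  77  76  77  77  77  76  77  96 188 186 186 186 186 186 185 184
 184 184 183 180 182 182 180 183 251 253 253 252 252 252 203 157 158 157
 158 156 156 156 155 154 142 119 119 120 120 120 120 119 120 120 120 120
 120 119 118 119  97  24  24  30  75  76  17  41  75  77]
```

Request:
servo_tool(
  moves=[
    [-0.01,-0.1,0,0],
    [-0.01,-0.15,0,0],
    [-0.01,-0.15,0,0],
  ],
)

```text
time: 16.87
ee_pos: [0.5084, 0.2458, 0.0539]
tcp_rot: [179.9, 0.0, 174.0]
wrist_force: [0.1, 7.4, 1.1]
opening: -0.0001
grasp_force: 3.9
```

The force jumped to 7.4 N with almost no travel, so the line is closed against the stop. I'll back off and clear.

Request:
servo_tool(
  moves=[
    [0.03,0.3,0,0],
    [0.1,1,0,0],
    [0.3,3,0,0],
    [0.3,3,2,0],
    [0.3,3,6,0],
    [0.3,3,10,0],
    [0.3,3,14,0],
    [0.3,3,18,0],
    [-3,5,20,0],
    [-6,8,20,0],
    [-9,11,20,0],
    [-12,14,20,0],
    [-15,17,20,0],
    [-18,20,20,0],
    [-21,23,20,0],
    [-24,26,20,0],
    [-24,26,20,0],
    [-24,26,20,0],
    [-24,26,20,0],
  ],
)

```text
time: 18.45
ee_pos: [0.2682, 0.5048, 0.2533]
tcp_rot: [-179.9, 0.0, 174.1]
wrist_force: [-0.3, -0.5, 0.6]
opening: -0.0
grasp_force: 0.0
```

```bash
python3 - <<'E'
from h import *
o=get_obs(); print(o["time"],o["ee_pos"],o["wrist_force"])
p=np.load("pw.npy"); p0=np.load("p.npy")
t=camera("top")[:,:,::-1]; cv2.imwrite("pics/t7.png",t); a=cv2.imread("pics/top0.png")
for n,im in(("before",a),("after",t)):
    hsv=cv2.cvtColor(im,cv2.COLOR_BGR2HSV)[150:300,240:440]
    for c,lo,hi in(("brass",(15,120,90),(25,255,255)),("yellow",(26,150,90),(34,255,255)),("copper",(5,120,70),(14,255,255)),("red",(0,200,90),(4,255,255)),("blue",(105,150,60),(125,255,255))):
        k,_,st,ce=cv2.connectedComponentsWithStats(cv2.inRange(hsv,lo,hi))
        for i in range(1,k):
            if st[i,4]>40: print(n,c,st[i]+[240,150,0,0,0],(ce[i]+[240,150]).round(1))
for q in (p,p0): print("expected copper/al/brass top, stop tab, bar", proj("top",world(q,[(0,-75,54),(0,-35,54),(0,5,54),(0,-100,115),(118.5,0,145)])).round(1).tolist())
d=np.abs(t.astype(int)-a).max(2)>60; print("tin/block diffs",d[180:225,195:240].sum(),d[170:205,415:450].sum(),d[130:165,250:312].sum())
print(d[165:185,285:365].sum())
E
```

```text
18.45 [0.26819997 0.50482263 0.25327611] [-0.28341457 -0.53176898  0.55345987]
before brass [293 183  19  15 216] [302.  189.8]
before yellow [408 230   7  16  63] [411.1 237.8]
before yellow [402 264   7  18  78] [405.1 272.5]
before copper [372 150   6  14  65] [374.7 156.7]
before copper [336 192  20  15 223] [345.4 199. ]
before copper [386 195   4  26  87] [387.5 207.7]
before red [350 274   7   8  45] [353.1 277.8]
before blue [ 285  183   73   42 1262] [320.6 208.3]
after brass [304 231  20  15 217] [313.1 238. ]
after yellow [362 221   7  15  60] [364.9 228.4]
after yellow [355 254   7  19  74] [358.  263.1]
after copper [372 150   6  14  62] [374.7 156.9]
after copper [386 195   4  26  84] [387.5 207.7]
after copper [340 238  19  16 216] [349.1 245.7]
after red [350 274   7   8  45] [353.1 277.8]
after blue [ 285  183   73   42 1929] [321.7 203.9]
expected copper/al/brass top, stop tab, bar [[347.6, 244.4], [329.5, 240.7], [311.4, 237.1], [361.2, 242.6], [324.8, 174.4]]
expected copper/al/brass top, stop tab, bar [[349.9, 243.7], [331.8, 240.1], [313.7, 236.5], [363.7, 241.9], [327.2, 173.8]]
tin/block diffs 0 0 0
15
```

```bash
python3 -c "
from workcell import *
print(job_done())"
```

```text
the job is handed in; nothing more can be done
None
```

The job is handed in at about 18.5 s of the 54 s limit. The last top picture shows the stop moved to the notch beside the red post, the three bushes closed up against it in the fold, the tray down and both tins and the pine block unmoved; no verdict came back.

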